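# Weigh the blue hanging pot on the spring hook scale

## Task

Weigh the blue-glazed hanging pot: take it by the wooden knob, bring its wire bail over the hook of the spring scale, and lower it gently until the scale carries its whole weight. Let go only when it has settled, so that the hook neither jumps up nor drops, and leave the pot hanging freely and still on the hook. Do not overload or strike the scale, and leave the clay pot, the mug, the glaze dishes and the tools where they are.

Things in the scene. Friction and masses are not known exactly. Their poses are not given: they have to be found in the camera images.
- blue_pot: The pot to weigh: blue-glazed open bowl (88 mm rim, 50 mm high), rigid 5 mm steel wire bail, wooden knob on top, 174 mm high in all. Weight unknown, 0.17 to 0.8 kg. Origin: centre of underside, z up. The bail lies in its y-z plane, so the hook goes through it along its x axis, either way round. Bail: legs from the rim to shoulders at y +-30, z 96, sloping up to a central peak 55 mm above the rim.
- blue_pot_bail (a point): Underside of the peak of the blue pot's bail, 105 mm above the pot's underside, on its axis: the point that must sit in the hook.
- blue_pot_knob (a point): Centre of the blue pot's wooden knob, an upright cylinder 20 mm in diameter, 34 mm high, 157 mm above the pot's underside, on its axis; grip it from above, fingers in any direction. Between the bail's peak (top at 110 mm) and the knob (from 140 mm) is a bare 6 mm stem, so fingers on the knob stay above the hook.
- scale: The spring hook scale, fixed: grey foot 240 x 110 x 14 mm; an aluminium column (24 x 40 mm, 261 mm high) centred 130 mm along +x from the origin, with a white tick board beside it. Origin: on the table, straight under the hook's seat. Its x axis points from the hook's open side (red tip) to the column; the hook's arm runs along x.
- hook_seat (a point): Bottom of the hook's trough, on top of the 8 mm round hook bar, where the bail rests; 185 mm above the table unloaded; moves with the hook. On the -x side of the scale the hook rises to a red tip 19 mm out, its top 22 mm above the seat; on the +x side to a level arm, top 16 mm above the seat. Bring the bail in from -x, over the red tip, then down behind it.
- scale_hook (a joint): How far the hook has been pulled down, in m: 0 unloaded (held lightly at its upper stop), about 6.25 mm for each newton once the first 0.2 N is passed; lightly damped, so it bounces if loaded or let go suddenly. Stop at 70 mm; more than 60 mm is an overload.
- clay_pot: Another hanging pot of the same shape in unglazed red-brown clay: not to be touched. Origin: centre of its underside.
- mug: White mug, 80 mm across, 92 mm high, standing; bystander. Origin: centre of its underside.
- dish_ochre: Small yellow glaze dish, 52 mm across, 22 mm high; bystander. Origin: centre of its underside.
- dish_blue: Small blue glaze dish, 52 mm across, 22 mm high; bystander. Origin: centre of its underside.
- paintbrush: Paintbrush 190 mm long, lying; bystander. Origin: underside, mid-length.
- rib: Flat spatula 200 mm long, lying; bystander. Origin: underside, mid-length.

How it is judged:
By the outcome, as a careful person would: the job done as asked, in the order asked, and still so for the second after the job is handed in, with the robot touching nothing.
It also fails if it takes over 59 s, if anything falls off the work surface, if the arm or the gripper's body presses on something with over 40 N, if the wrist force passes 120 N, or if a joint passes its speed limit or range.

## Robot

A 6-joint arm with a two-finger parallel gripper is mounted at the origin on the work surface. World frame = base frame: x ahead of the robot, y to its left, z up, the work surface at z = 0. Lengths are in m, angles in degrees, forces in N, time in s.
With the tool pointing down it reaches from about 0.325 to 0.9 m from the base axis. Payload 6.1 kg.
Tool frame: the origin (TCP) lies on the centre line of the jaws, within the pads' length; the fingertips stand 8 mm ahead of it and the grasp point (between the pads) lies 11 mm behind it; z points along the fingers, y is the line along which they close (so a half turn about z gives the same grasp; the last joint's range is limited). The gripper opens to 87 mm and grips with 3 to 60 N. Pads are 19 mm wide; open, the fingers measure 117 mm over their backs; the gripper's body (75 mm by 190 mm) begins 51 mm behind the grasp point.
Start: joints at [59.582, 12.628, 87.462, -0, 79.91, -7.225], TCP at [0.246, 0.574, 0.195] pointing down, gripper open.
Joint ranges: [-170.65, 170.65], [-52.31, 119.04], [5.05, 147.46], [-71.25, 251.25], [11.57, 151.72], [-153.62, 153.62]. Speed limits (degrees/s): [147.25, 147.25, 172.46, 180, 180, 180].

## Interface

Orientations are given as [roll, pitch, yaw] about the fixed x, y, z axes, in that order (R = Rz(yaw) Ry(pitch) Rx(roll)).
In Python, from workcell import arm gives the robot as it stands. The module is installed in compiled form; this text tells all that it offers. Calls block until the motion is done:
- arm.move_pose(position, orientation): joint-space move of the TCP to a pose.
- arm.movel(position, vel=0.15, attitude=None): straight line of the TCP; attitude=None keeps the orientation; vel is the mean speed in m/s.
- arm.move_joints(angles): joint-space move.
- arm.command_gripper(opening, f_grip=None): opening from 0.0 (shut) to 1.0 (fully open); f_grip is the grip in N (None keeps the last); returns when the fingers have stopped.
- arm.pause(seconds).
- arm.ik(position, orientation): joint angles nearest the present ones, or None.
- arm.state(): the state.
- arm.camera(name): name is "side" or "top"; returns a dict with "pixels" (420x560x3 uint8, red, green, blue), "fx", "fy", "cx", "cy" (pixels), "xyz" and "orientation" of the camera in the world. Camera axes: x right, y down, z forward; pixel columns grow to the right and rows downward; lengths in m; the calibration is good to about 2 mm. A picture is of the moment at which its call begins. There is no depth.
A pose or a line that the arm cannot do raises arm.IKError and nothing moves.
- arm.finish_job(): hands the job in; it is judged then, once.
The state is a dict: "time_s": time; "joint_pos": joint angles; "dq": joint speeds; "tau": joint torques, N m; "eef_pos": TCP position; "orientation": TCP orientation; "force": force on the tool from outside, world axes, zero at the start; "torque": the same for the moment, N m; "finger_gap": opening from 0.0 (shut) to 1.0 (fully open); "grasp_force": force on a finger pad.
Only numpy, scipy, OpenCV 4.12 (cv2) and the standard library are available. Lean on these libraries where they do the work, as an engineer would, in place of code of your own. Each camera call takes 0.05 s, during which the arm holds its last target. There are 200 camera calls.

## Working session

There is one attempt and no reset: what is moved stays moved. The work goes in short steps, each a Python script; the robot and the scene stay as the last script left them, time stands still between calls to the robot, and variables do not carry over. Pictures are saved under pics/ and viewed, at most 10 in all, crops included, and the job is handed in when it is done.

```bash
mkdir -p pics; cat > h.py <<'E'
import numpy as np, cv2
from scipy.spatial.transform import Rotation as R
from workcell import arm
def snap(name,f,crop=None,s=1):
    c=arm.camera(name); im=c["pixels"][:,:,::-1]
    if crop: x0,y0,x1,y1=crop; im=im[y0:y1,x0:x1]
    cv2.imwrite(f,cv2.resize(im,None,fx=s,fy=s,interpolation=cv2.INTER_CUBIC)); return c
def ray(c,u,v):
    o=c["orientation"]; M=R.from_euler('xyz',o,degrees=True).as_matrix()
    d=M@np.array([(u-c["cx"])/c["fx"],(v-c["cy"])/c["fy"],1]); return np.array(c["xyz"]),d/np.linalg.norm(d)
def atz(c,u,v,z):
    p,d=ray(c,u,v); return p+d*(z-p[2])/d[2]
def tri(*rs):
    A=0;b=0
    for p,d in rs:
        P=np.eye(3)-np.outer(d,d); A=A+P; b=b+P@p
    x=np.linalg.solve(A,b); return x,[np.linalg.norm(np.cross(x-p,d)) for p,d in rs]
E
python3 - <<'E'
from h import *
for n in("side","top"):
    c=snap(n,f"pics/{n}0.png",s=1.4); print({k:v for k,v in c.items() if k!="pixels"})
print(arm.state())
E
```

```text
{'fx': 425.554244882607, 'fy': 425.554244882607, 'cx': 283.19081587809296, 'cy': 209.8006798914418, 'xyz': array([ 0.30534916, -0.49153781,  0.65428039]), 'orientation': array([-129.56835633,   -0.75396631,  -22.61295368])}
{'fx': 427.6015982198573, 'fy': 427.6015982198573, 'cx': 287.80759356189964, 'cy': 206.20541968277615, 'xyz': array([0.48512246, 0.05378363, 0.94415761]), 'orientation': array([-1.76197095e+02,  1.14731552e-01, -8.87963042e+01])}
{'time_s': 0.1, 'joint_pos': array([ 5.95832944e+01,  1.26710665e+01,  8.75194272e+01, -7.08774694e-04,
        7.99102654e+01, -7.22462460e+00]), 'dq': array([-0.03595042, -0.15827239, -0.11460509, -0.02774431,  0.1636114 ,
       -0.0273532 ]), 'tau': array([ 7.83543583e-04, -4.95948100e+01, -3.88517869e+01,  7.01026339e-02,
        5.16324118e-02, -5.64773393e-05]), 'eef_pos': array([0.24582737, 0.5739624 , 0.19414097]), 'orientation': array([-1.79899953e+02, -1.19793645e-02,  1.56808033e+02]), 'force': array([ 0.22644199, -0.55064633,  0.09863596]), 'torque': array([-0.0105202 , -0.06577357, -0.01726869]), 'grasp_force': 0.0, 'finger_gap': 1.0006318272539791}
```

View pics/side0.png

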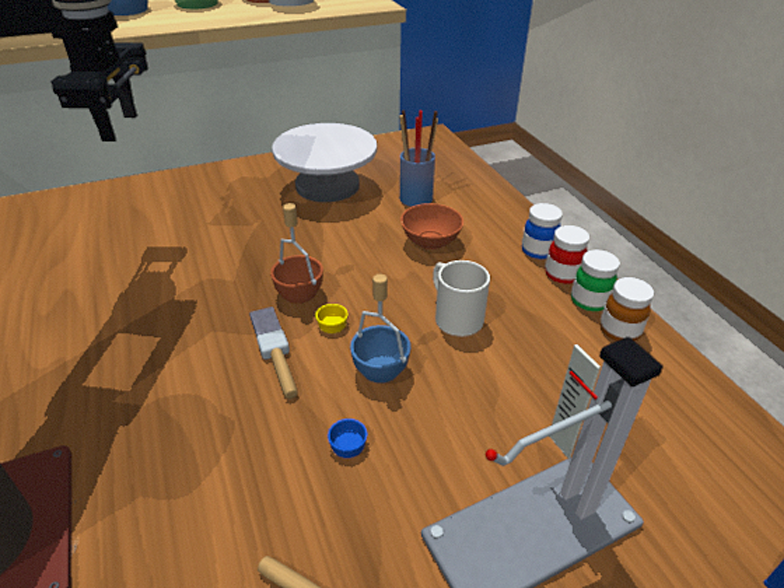

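View pics/top0.png

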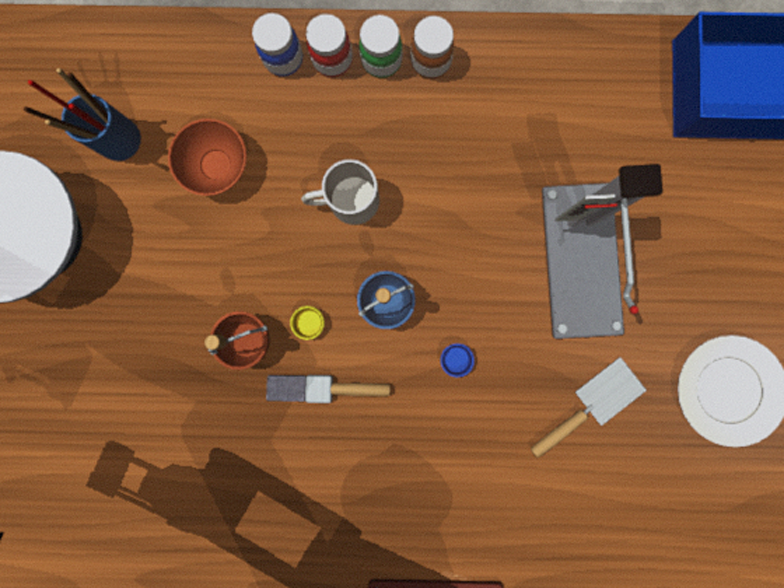

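```bash
python3 - <<'E'
from h import *
s=cv2.imread("pics/side0.png");t=cv2.imread("pics/top0.png")
S=arm.camera("side")["pixels"][:,:,::-1];T=arm.camera("top")["pixels"][:,:,::-1]
f=lambda I,x,y:cv2.resize(I[y:y+75,x:x+100],None,fx=4,fy=4,interpolation=cv2.INTER_CUBIC)
cv2.imwrite("pics/m1.png",np.vstack([np.hstack([f(S,340,270),f(T,400,155)]),np.hstack([f(S,230,190),f(T,225,175)])]))
E
```

```text
(no output)
```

View pics/m1.png

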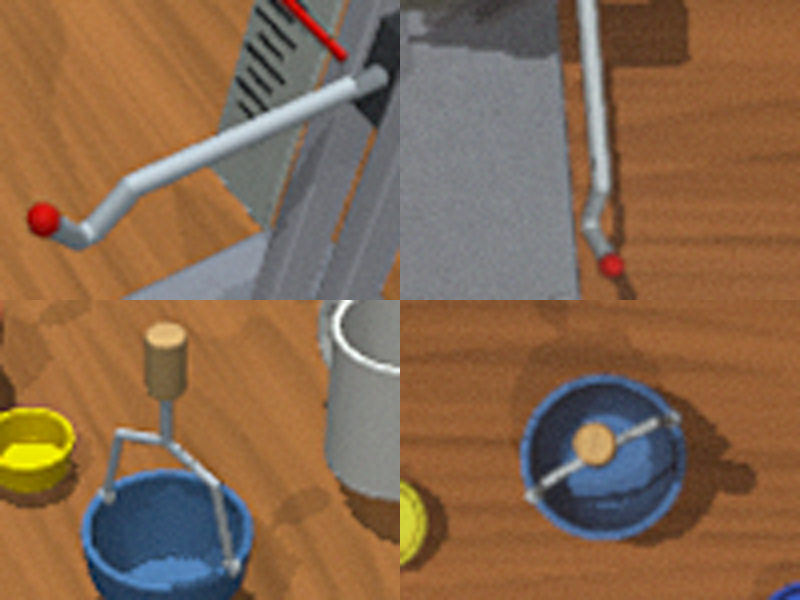

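```bash
python3 - <<'E'
from h import *
S=arm.camera("side");T=arm.camera("top");k=.375
m=lambda s,t:tri(ray(S,s[0]-k,s[1]-k),ray(T,t[0]-k,t[1]-k))
for n,s,t in [("tip",(350.75,324.75),(453,221.25)),("seatbar",(361,329.5),(448,210.5)),("elbow",(372.75,316.75),(450.5,202)),
 ("knobtop",(271.5,198.75),(273.5,211)),("legA",(257,239),(258,224)),("legB",(288.25,256.5),(293.25,204.5))]:
    x,r=m(s,t); print(n,x.round(4),np.round(r,4))
print("arm far z.201-.004",atz(T,446.6,154.6,.197),atz(S,432.6,289.1,.197))
print("rim",atz(T,275.4,213.9,.05))
# foot corners top z .014 (full image /1.4)
for p in [(543,187),(617,183),(624,337),(555,340)]: print(atz(T,p[0]/1.4,p[1]/1.4,.014).round(4))
E
```

```text
tip [ 0.5139 -0.2296  0.2018] [0.0011 0.0011]
seatbar [ 0.5333 -0.2287  0.1802] [0.0017 0.0017]
elbow [ 0.5481 -0.2271  0.1978] [0.0007 0.0007]
knobtop [0.5276 0.0828 0.1725] [0.0002 0.0002]
legA [0.5077 0.1191 0.046 ] [0.001 0.001]
legB [0.5487 0.0465 0.048 ] [0.0006 0.0006]
arm far z.201-.004 [ 0.63180504 -0.22181288  0.197     ] [ 0.64969394 -0.21863132  0.197     ]
rim [0.52782578 0.08245084 0.05      ]
[ 0.7119 -0.1601  0.014 ]
[ 0.7207 -0.2765  0.014 ]
[ 0.4791 -0.2867  0.014 ]
[ 0.4722 -0.18    0.014 ]
```

```bash
python3 - <<'E'
from h import *
s=arm.state(); p=s["eef_pos"]
arm.movel([p[0],p[1],.29],vel=.2)
arm.move_pose([.5277,.0827,.27],[180,0,29.5])
arm.movel([.5277,.0827,.148],vel=.1)
arm.pause(.3); f0=arm.state()["force"]
arm.command_gripper(0,30); s=arm.state(); print(s["finger_gap"]*87,s["grasp_force"],s["eef_pos"],f0)
arm.movel([.5277,.0827,.18],vel=.04); arm.pause(.6)
f1=np.mean([(arm.pause(.05),arm.state()["force"])[1] for _ in range(8)],0); s=arm.state();print(f1,f1-f0,s["time_s"],s["finger_gap"]*87)
S=arm.camera("side")["pixels"][:,:,::-1];T=arm.camera("top")["pixels"][:,:,::-1]
f=lambda I,x,y:cv2.resize(I[y:y+150,x:x+130],None,fx=3,fy=3,interpolation=cv2.INTER_CUBIC)
cv2.imwrite("pics/m2.png",np.hstack([f(S,205,130),f(T,210,140)]))
E
```

```text
0.6214371203285943 0.0 [0.52769699 0.08270266 0.14800459] [-0.09306229 -0.92972117  0.47426205]
[ 0.02416374 -0.224089   -0.08077307] [ 0.11722603  0.70563217 -0.55503512] 8.1083 0.45260610710797805
```

View pics/m2.png

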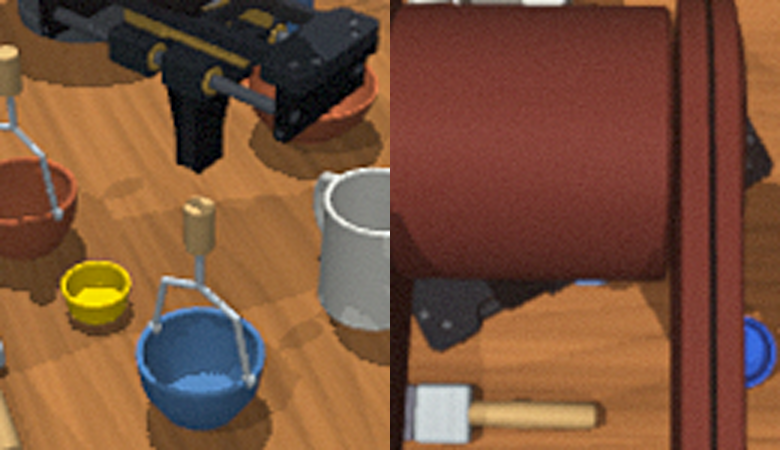

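```bash
python3 - <<'E'
from h import *
arm.movel([.5277,.0827,.25],vel=.15); arm.command_gripper(1.0); 
c=arm.camera("side"); s=arm.state(); print(s["eef_pos"],s["orientation"],s["finger_gap"],s["time_s"])
M=R.from_euler('xyz',c["orientation"],degrees=True).as_matrix()
pr=lambda p:(lambda q:(round(c["fx"]*q[0]/q[2]+c["cx"],1),round(c["fy"]*q[1]/q[2]+c["cy"],1)))(M.T@(np.array(p)-c["xyz"]))
print("start tips",pr([.2458,.574,.186]),"now tips centre",pr([.5277,.0827,.242]),"180:",pr([.5277,.0827,.172]))
y=np.array([-.4924,.8704,0])
for k in(-.0435,.0435): print(pr(np.array([.5277,.0827,.242])+k*y))
I=c["pixels"][50:270,150:400,::-1]; cv2.imwrite("pics/m3.png",cv2.resize(I,None,fx=2.6,fy=2.6,interpolation=cv2.INTER_CUBIC))
E
```

```text
[0.52769264 0.08273055 0.24999967] [-1.79997827e+02 -9.43719001e-05  2.95036518e+01] 0.9951817270766636 10.3917
start tips (np.float64(89.6), np.float64(104.6)) now tips centre (np.float64(271.1), np.float64(166.8)) 180: (np.float64(271.3), np.float64(198.6))
(np.float64(291.1), np.float64(175.9))
(np.float64(252.1), np.float64(158.2))
```

View pics/m3.png

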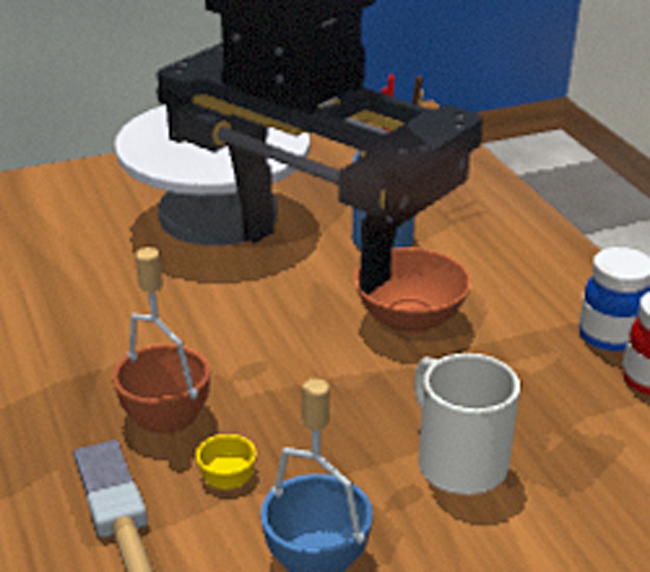

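```bash
python3 - <<'E'
from h import *
arm.movel([.5,.36,.25],vel=.25)
S=arm.camera("side");T=arm.camera("top"); s=arm.state(); print(s["eef_pos"],s["orientation"],s["time_s"])
def pr(c,p):
    M=R.from_euler('xyz',c["orientation"],degrees=True).as_matrix();q=M.T@(np.array(p)-c["xyz"]);return np.array([c["fx"]*q[0]/q[2]+c["cx"],c["fy"]*q[1]/q[2]+c["cy"]])
y=np.array([-.4924,.8704,0]);out=[]
for c in(S,T):
    P=[pr(c,s["eef_pos"]-[0,0,.008]+k*y) for k in(-.0435,0,.0435)]; x0=max(0,int(P[1][0])-65); y0=max(0,int(P[1][1])-100)
    y0=min(y0,220);print(x0,y0,[p.round(1) for p in P]); out.append(cv2.resize(c["pixels"][y0:y0+200,x0:x0+133,::-1].copy(),None,fx=3,fy=3,interpolation=cv2.INTER_CUBIC))
cv2.imwrite("pics/m4.png",np.hstack(out))
E
```

```text
[0.50046851 0.35874937 0.25011996] [ 1.79980719e+02 -1.06459849e-03  2.94049222e+01] 11.7583
148 3 [array([227.7, 108.9]), array([213.1, 103.2]), array([199.1,  97.6])]
38 121 [array([126.9, 208.8]), array([103.3, 221.4]), array([ 79.6, 233.9])]
```

View pics/m4.png

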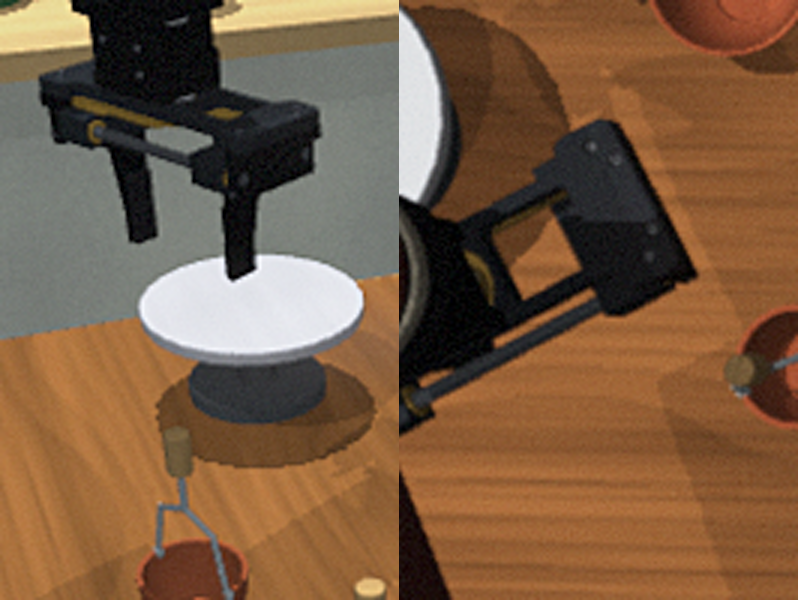

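```bash
python3 - <<'E'
from h import *
S=arm.camera("side");T=arm.camera("top")
A=tri(ray(S,254.7,37.3),ray(T,109,161.7));B=tri(ray(S,212.3,53.7),ray(T,135.7,211.7))
print(A,B,np.linalg.norm(A[0]-B[0]))
t=np.array([.5005,.3587,.250]);M=R.from_euler('z',29.4,degrees=True).as_matrix()
for X in(A,B):print("tool-ish frame",(M.T@(X[0]-t)).round(4))
for z in(.31,.33,.35,.37):print(z,[(M.T@(atz(T,*p,z)-t)).round(3) for p in[(109,161.7),(135.7,211.7)]])
for z in(.242,.26,.27,.28,.29):print(z,[(M.T@(atz(S,*p,z)-t)).round(3) for p in[(228.7,95.7),(196.3,83)]])
E
```

```text
(array([0.57544288, 0.28917884, 0.39354763]), [np.float64(0.0006402789882422092), np.float64(0.0006402789882421)]) (array([0.49841083, 0.25927821, 0.38212742]), [np.float64(0.013051653792080894), np.float64(0.013051653792080823)]) 0.0834170522192166
tool-ish frame [ 0.0312 -0.0974  0.1435]
tool-ish frame [-0.0506 -0.0856  0.1321]
0.31 [array([ 0.06 , -0.072,  0.06 ]), array([-0.026, -0.074,  0.06 ])]
0.33 [array([ 0.053, -0.078,  0.08 ]), array([-0.03, -0.08,  0.08])]
0.35 [array([ 0.046, -0.084,  0.1  ]), array([-0.034, -0.085,  0.1  ])]
0.37 [array([ 0.039, -0.09 ,  0.12 ]), array([-0.039, -0.091,  0.12 ])]
0.242 [array([ 0.049,  0.   , -0.008]), array([ 0.051,  0.107, -0.008])]
0.26 [array([ 0.021, -0.028,  0.01 ]), array([0.023, 0.074, 0.01 ])]
0.27 [array([ 0.006, -0.044,  0.02 ]), array([0.008, 0.056, 0.02 ])]
0.28 [array([-0.01 , -0.059,  0.03 ]), array([-0.008,  0.038,  0.03 ])]
0.29 [array([-0.025, -0.075,  0.04 ]), array([-0.023,  0.02 ,  0.04 ])]
```

The tool sits about 32 mm higher than the reported z. Both views agree on this, and the lateral error is close to zero. I'll correct for it and grasp again.

```bash
python3 - <<'E'
from h import *
x,y=.5277,.0827
arm.movel([x,y,.22],vel=.25,attitude=[180,0,29.5])
arm.movel([x,y,.118],vel=.08); arm.pause(.3)
F=lambda n=8:np.mean([(arm.pause(.04),arm.state()["force"])[1] for _ in range(n)],0)
f0=F()
arm.command_gripper(0,30); s=arm.state(); print(s["finger_gap"]*87,s["grasp_force"],s["eef_pos"],f0)
if s["finger_gap"]*87>12:
    arm.movel([x,y,.15],vel=.04); arm.pause(.4); f1=F(); print(f1,f1-f0)
s=arm.state();print(s["time_s"],s["finger_gap"]*87,s["grasp_force"])
c=snap("side","pics/m5.png",(180,100,380,280),3)
E
```

```text
19.3046845387975 29.9995196191594 [0.52766158 0.08277159 0.11800301] [ 0.11948306  0.02548288 -0.08698658]
[-0.06990864  0.01157133 -1.98282048] [-0.1893917  -0.01391155 -1.8958339 ]
17.9833 19.258532051747313 29.999505523592234
```

View pics/m5.png

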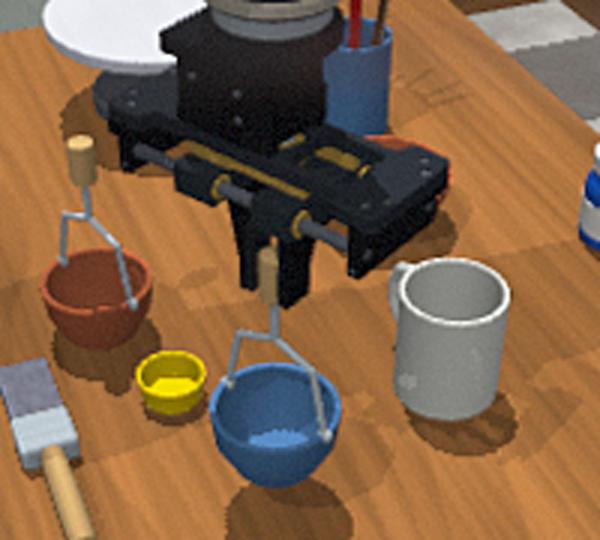

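Held at about 1.9 N. I'm carrying it to a pre-pose 60 mm short of the hook.

```bash
python3 - <<'E'
from h import *
arm.movel([.5277,.0827,.230],vel=.12)
arm.movel([.473,-.2325,.230],vel=.12,attitude=[180,0,3.6]); arm.pause(.4)
s=arm.state();print(s["time_s"],s["eef_pos"],s["orientation"],s["finger_gap"]*87)
S=arm.camera("side")["pixels"][:,:,::-1];T=arm.camera("top")["pixels"][:,:,::-1]
f=lambda I,x,y:cv2.resize(I[y:y+150,x:x+100],None,fx=4,fy=4,interpolation=cv2.INTER_CUBIC)
cv2.imwrite("pics/m6.png",np.hstack([f(S,300,230),f(T,410,150)]))
E
```

```text
22.0667 [ 0.47302021 -0.23245653  0.23000529] [ 1.79999230e+02 -1.06405552e-03  3.60520966e+00] 19.319102420199577
```

View pics/m6.png

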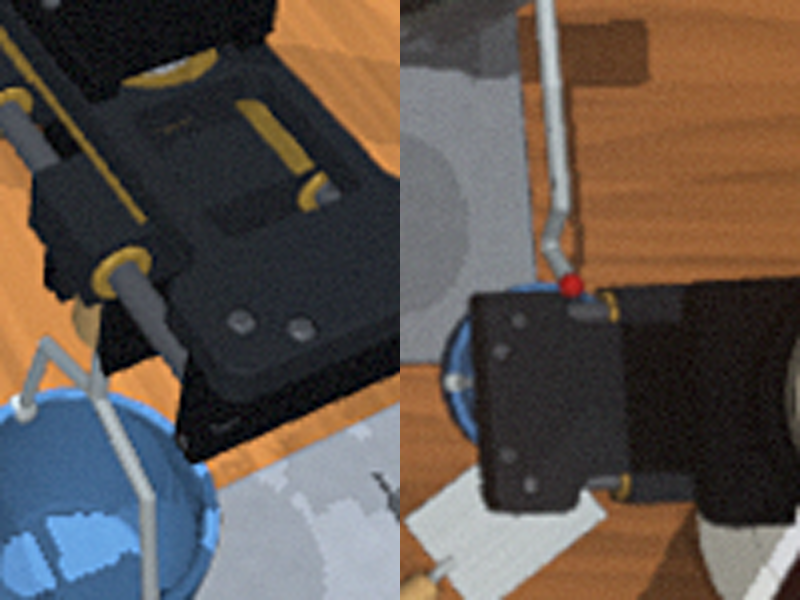

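```bash
python3 - <<'E'
from h import *
S=arm.camera("side");T=arm.camera("top")
print("peak",atz(S,323.9,328.6,.2195),"shL",atz(S,311.1,315.1,.208),"shR",atz(S,336.1,353.9,.208))
print("base",atz(T,424.1,245.1,.162), "seat@.18",atz(S,360.6,329.1,.181),"tip@.2",atz(S,350.4,324.4,.202),atz(T,452.6,220.9,.202))
p=tri(ray(S,304.6,331.4),ray(T,424.1,245.1));print("baseL tri",p)
E
```

```text
peak [ 0.47227706 -0.23279599  0.2195    ] shL [ 0.47072544 -0.20184722  0.208     ] shR [ 0.47420693 -0.26242899  0.208     ]
base [ 0.47128046 -0.19318967  0.162     ] seat@.18 [ 0.5312439  -0.22864339  0.181     ] tip@.2 [ 0.51284021 -0.22940642  0.202     ] [ 0.51484421 -0.22994542  0.202     ]
baseL tri (array([ 0.46984021, -0.19280236,  0.1613693 ]), [np.float64(0.0015372012280865867), np.float64(0.0015372012280866541)])
```

```bash
python3 - <<'E'
from h import *
F=lambda n:np.mean([(arm.pause(.03),arm.state()["force"])[1] for _ in range(n)],0)
x,y=.533,-.2287
arm.movel([x,y,.230],vel=.05); arm.pause(.2); print(F(10))
arm.movel([x,y,.200],vel=.04); arm.pause(.2); print(.2,F(8))
z=.2
while z>.180:
    z-=.001; arm.movel([x,y,z],vel=.01); f=F(8); print(round(z,4),f.round(2))
    if f[2]>-.25: break
print(arm.state()["time_s"])
S=arm.camera("side")["pixels"][:,:,::-1];T=arm.camera("top")["pixels"][:,:,::-1]
f=lambda I,x,y:cv2.resize(I[y:y+150,x:x+100],None,fx=4,fy=4,interpolation=cv2.INTER_CUBIC)
cv2.imwrite("pics/m7.png",np.hstack([f(S,325,240),f(T,410,110)]))
E
```

```text
[-0.24787465 -0.00340991 -2.14165239]
0.2 [ 0.08957539  0.28838671 -2.17891211]
0.199 [-0.15 -0.47 -2.08]
0.198 [-0.35  0.38 -1.68]
0.197 [-0.24  0.07 -1.69]
0.196 [-0.24  0.25 -1.36]
0.195 [-0.07  0.36 -1.48]
0.194 [ 0.02 -0.03 -1.21]
0.193 [-0.6   0.38 -0.95]
0.192 [-0.36  0.2  -0.69]
0.191 [-0.25  0.51 -0.59]
0.19 [-0.6   0.07 -0.62]
0.189 [-0.53  0.28 -0.49]
0.188 [-0.47  0.48 -0.04]
31.7167
```

View pics/m7.png

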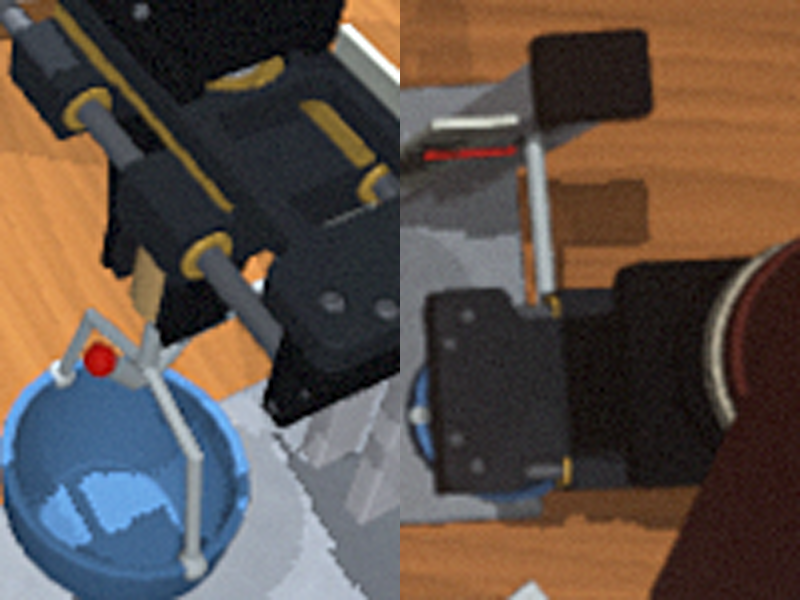

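```bash
python3 - <<'E'
from h import *
F=lambda n:np.mean([(arm.pause(.03),arm.state()["force"])[1] for _ in range(n)],0)
arm.movel([.532,-.2287,.1872],vel=.008); print(F(40).round(3))
arm.command_gripper(0,3); print(F(25).round(3), arm.state()["time_s"])
E
```

```text
[ 1.711  0.18  -0.076]
[ 0.008  0.097 -0.065] 34.5083
```

```bash
python3 - <<'E'
from h import *
arm.command_gripper(0.5); arm.pause(.6); print(arm.state()["time_s"],arm.state()["finger_gap"])
arm.movel([.532,-.2287,.27],vel=.06); arm.movel([.40,-.1,.30],vel=.2)
S=arm.camera("side");arm.pause(1.0);S2=arm.camera("side")
print(arm.state()["time_s"], np.abs(S["pixels"][230:,300:].astype(int)-S2["pixels"][230:,300:]).mean())
T=arm.camera("top")["pixels"][:,:,::-1];S=S2["pixels"][:,:,::-1]
f=lambda I,x,y:cv2.resize(I[y:y+150,x:x+100],None,fx=4,fy=4,interpolation=cv2.INTER_CUBIC)
cv2.imwrite("pics/m8.png",np.hstack([f(S,325,240),f(T,410,110)]))
E
```

```text
35.8333 0.5003417845915972
39.55 2.3906612685560056
```

View pics/m8.png

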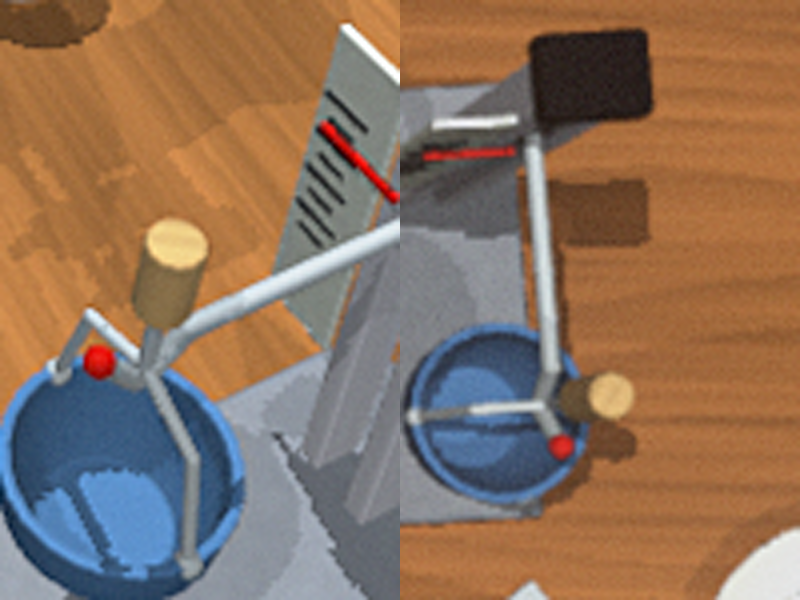

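The pot hangs on the hook, with the peak at side-tile (147,372) behind the red tip at (99,361). The pointer has dropped and the arm is clear. I'll check for stillness, then hand in.

```bash
python3 - <<'E'
from h import *
arm.pause(2)
g=lambda:cv2.cvtColor(arm.camera("side")["pixels"],cv2.COLOR_RGB2GRAY)[290:390,322:388].astype(np.float32)
a=g();m=[]
for _ in range(12): arm.pause(.08); m.append(cv2.phaseCorrelate(a,g())[0])
print(np.abs(m).max(0),arm.state()["time_s"])
if np.abs(m).max()<.15 : print(arm.finish_job())
E
```

```text
[0.03870604 0.06094541] 43.25
the job is handed in; nothing more can be done
None
```

The blue pot is hanging still and free on the scale's hook, and I handed the job in at about 43 s; the wrist force put it at about 2 N (0.2 kg). The first grasp closed above the knob because the tool sat about 32 mm higher than reported. I corrected for that and saw no sign that anything else was disturbed, though I took no final picture of the bystanders.

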